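# Lay out a stripped pump for coating

### The arm

A 6-joint arm with a two-finger parallel gripper is mounted at the origin on the work surface. World frame = base frame: x ahead of the robot, y to its left, z up, the work surface at z = 0. Lengths are in m, angles in degrees, forces in N, time in s.
With the tool pointing down it reaches from about 0.375 to 0.9 m from the base axis. Payload 3.1 kg.
Tool frame: the origin (TCP) lies at the very end of the fingers, on their centre line; the grasp point (between the pads) lies 19 mm behind it; z points along the fingers, y is the line along which they close (so a half turn about z gives the same grasp; the last joint's range is limited). The gripper opens to 87 mm and grips with 3 to 60 N. Pads are 19 mm wide; open, the fingers measure 117 mm over their backs; the gripper's body (75 mm by 190 mm) begins 51 mm behind the grasp point.
Start: joints at [60.934, 30.224, 82.088, -0, 67.689, -10.227], TCP at [0.202, 0.592, 0.223] pointing down, gripper open.
Joint ranges: [-176.69, 176.69], [-43.24, 126.21], [12.49, 139.97], [-82, 262], [0, 151.66], [-163.58, 163.58]. Speed limits (degrees/s): [159.86, 159.86, 180, 180, 180, 180].

### API

Orientations are given as a 3x3 rotation matrix whose columns are the frame's x, y, z axes.
In Python, from rig import readout, cams, bot gives the robot as it stands.
- The arm moves only by the shell command python3 -m inch 'ROWS'. ROWS is JSON, a list of rows, each a list of 5 numbers: the shift along the world's x, y, z in cm, then the turn about the world's z in degrees, then the finger opening in cm, from 0 to 8.7. In form: [[dx, dy, dz, twist, fingers], ...]. A call has 1 to 10 rows; each row is the pose to reach, as a shift and turn from the pose commanded when the call began; what a row does not reach only later rows make up. A row lasts 1/12 s, in which the tool goes at most 41.7 mm and 7.16 degrees, less where a joint would pass 70% of its speed; a pose out of reach is approached as far as the arm can. A call with a gripper value outside its range is refused whole. The fingers move at their own pace and stop on an object; the grip force is fixed at half the most. Time passes only in rows, so rows that repeat a pose let the fingers close. It gives the time, the measured TCP pose, the force, the opening and the grip force at its end, in the units of the state.
- readout.read_state(): the state, without advancing time (a new reading comes with each control period).
- cams.capture(name): name is "scene" or "side" or "wrist"; returns a dict with "image" (384x512x3 uint8, blue, green, red), "intrinsics" (3x3 intrinsics, pixels), "xyz" and "rotation" of the camera in the world; the wrist camera has in their place "tool_from_camera" (4x4, takes a point from camera to tool coordinates, whose origin is the TCP and whose axes are the flange's). Camera axes: x right, y down, z forward; pixel columns grow to the right and rows downward; lengths in m; the calibration is good to about 2 mm. The wrist camera is an equidistant fisheye: a pixel r from the principal point sees the ray r / f radians off the axis. A picture is of the moment at which its call begins: read the wrist's pose just before it. There is no depth.
- bot.hand_in(): hands the job in; it is judged then, once.
The state is a dict: "time_s": time; "joint_positions": joint angles; "qvel": joint speeds; "tau": joint torques, N m; "position": TCP position; "tcp_rot": TCP orientation; "force": force on the tool from outside, world axes, zero at the start; "moment": the same for the moment, N m; "opening": opening from 0.0 (shut) to 1.0 (fully open); "grasp_force": force on a finger pad.
Only numpy, scipy, OpenCV 4.12 (cv2) and the standard library are available. Lean on these libraries where they do the work, as an engineer would, in place of code of your own. Each camera call takes 0.05 s, during which the arm holds its last target. There are 200 camera calls.

### The job

The stripped pump's parts stand in one stack on the bench. Take the stack apart from the top down, one part at a time, and set each part upright in the middle of the black rubber pad cut to its own outline (six-sided nut, round impeller, square cover, oval flange), with the cover and the flange turned to line up with their pads. Set every part down gently, never drop it or tip it over, and leave all four standing released on their pads.

Things in the scene. Friction and masses are not known exactly. Their poses are not given: they have to be found in the camera images.
- nut: Long hexagonal steel coupling nut, 27 mm across flats (31 across corners), 30 mm tall, 0.12 kg, bore dark; top of the stack, standing on the impeller. Origin: centre of its underside, z up. Its flats face along its own +-x and every 60 degrees from there. Belongs on pad_hex.
- impeller: Small round closed pump impeller of bronze, 44 mm in diameter, 26 mm tall, 0.25 kg; second from the top, standing on the cover. Origin: centre of its underside, z up. Belongs on pad_round.
- cover: Square dark-steel bearing cover block, 52 x 52 mm, 28 mm tall, 0.45 kg, sides along its x and y; third from the top, standing on the flange. Origin: centre of its underside, z up. Belongs on pad_square.
- flange: Oval (straight-sided, round-ended) aluminium flange, 120 mm long along its x, 60 mm wide along its y, 26 mm tall, 0.42 kg; bottom of the stack, standing on the bench (z = 0). Origin: centre of its underside, z up. Its sides are flat over the middle 60 mm of its length. Belongs on pad_oval.
- pad_hex: Fixed black rubber pad, hexagonal, 51 mm across flats, 6 mm thick (the smallest pad). Origin: centre of its underside on the bench. Place of the nut.
- pad_round: Fixed black rubber pad, round, 68 mm in diameter, 6 mm thick. Origin: centre of its underside on the bench. Place of the impeller.
- pad_square: Fixed black rubber pad, 76 x 76 mm, 6 mm thick, sides along its x and y. Origin: centre of its underside on the bench. Place of the square cover.
- pad_oval: Fixed black rubber pad, oval (straight-sided, round-ended), 144 mm along its x, 84 mm along its y, 6 mm thick. Origin: centre of its underside on the bench. Place of the oval flange, its long axis along the pad's.
Not all that is in view belongs to the job. Of the things shaped like the cover, the steel one is meant.

How it is judged:
By the outcome, as a careful person would: the job done as asked, in the order asked, and still so for the second after the job is handed in, with the robot touching nothing.
It also fails if it takes over 99 s, if anything falls off the work surface, if the arm or the gripper's body presses on something with over 40 N, if the wrist force passes 120 N, or if a joint passes its speed limit or range.

## Working session

There is one attempt and no reset: what is moved stays moved. The work goes in short steps, Python scripts to look and compute and a shell command to move; the robot and the scene stay as the last step left them, time stands still between calls to the robot, and variables do not carry over. Pictures are saved under pics/ and viewed, at most 16 in all, crops included, and the job is handed in when it is done.

```bash
mkdir -p pics; ls; cat > h.py <<'E'
import numpy as np, cv2
from rig import readout, cams, bot
def snap(n,f):
    c=cams.capture(n); cv2.imwrite('pics/'+f,c['image']); np.save('pics/'+f[:-4]+'.npy',c,allow_pickle=True); return c
def load(f): return np.load('pics/'+f+'.npy',allow_pickle=True).item()
def px2w(c,uv,z):
    d=np.asarray(c['rotation'])@np.linalg.inv(c['intrinsics'])@np.array([uv[0],uv[1],1.]); o=np.asarray(c['xyz'])
    return o+d*(z-o[2])/d[2]
E
python3 - <<'E'
from h import *
a=snap('scene','sc1.png');b=snap('side','si1.png');s=readout.read_state();w=snap('wrist','w1.png')
cv2.imwrite('pics/both.png',cv2.resize(np.hstack([a['image'],b['image']]),None,fx=.78,fy=.78))
for c in(a,b):print(c['xyz'],np.round(c['rotation'],3),c['intrinsics'])
print(s,w['tool_from_camera'],w['intrinsics'])
E
```

```text
pics
[0.86269155 0.03733311 0.6931808 ] [[-0.098  0.858 -0.504]
 [ 0.995  0.09  -0.04 ]
 [ 0.011 -0.505 -0.863]] [[348.64762002   0.         255.86190028]
 [  0.         348.64762002 187.90833958]
 [  0.           0.           1.        ]]
[ 0.20454204 -0.42236639  0.58955117] [[ 0.835 -0.378  0.4  ]
 [-0.55  -0.598  0.583]
 [ 0.019 -0.706 -0.708]] [[356.95499146   0.         257.96738449]
 [  0.         356.95499146 187.65993166]
 [  0.           0.           1.        ]]
{'time_s': 0.1, 'joint_positions': array([ 6.09344925e+01,  3.02713638e+01,  8.21500960e+01, -8.42906737e-04,
        6.76882245e+01, -1.02289245e+01]), 'qvel': array([ 0.03411969, -0.0570747 , -0.1027332 ,  0.04563138,  0.03446098,
        0.01319737]), 'tau': array([-5.12365168e-04, -4.40989316e+01, -1.77151859e+01,  6.35411404e-02,
        5.34311926e-02, -4.30196269e-05]), 'position': array([0.20146017, 0.59094197, 0.22168805]), 'tcp_rot': array([[-9.46444960e-01,  3.22863894e-01, -9.18113666e-04],
       [ 3.22865034e-01,  9.46443526e-01, -1.67987931e-03],
       [ 3.26570359e-04, -1.88634011e-03, -9.99998168e-01]]), 'force': array([-0.25633184, -0.73016255, -0.16935561]), 'moment': array([0.02507352, 0.0034976 , 0.01837453]), 'grasp_force': 0.0, 'opening': 0.9989816357291169} [[ 6.01314642e-04 -9.70500765e-01 -2.41097292e-01  6.44797605e-02]
 [ 9.99999798e-01  5.33711291e-04  3.45699879e-04 -5.87932008e-05]
 [-2.06825650e-04 -2.41097451e-01  9.70500889e-01 -1.60666413e-01]
 [ 0.00000000e+00  0.00000000e+00  0.00000000e+00  1.00000000e+00]] [[297.31863964   0.         255.77081395]
 [  0.         297.31863964 187.01450396]
 [  0.           0.           1.        ]]
```

View pics/sc1.png

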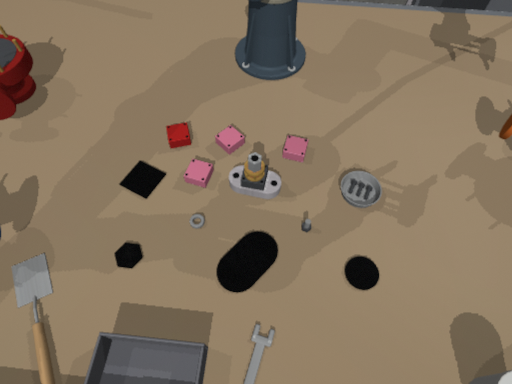

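View pics/si1.png

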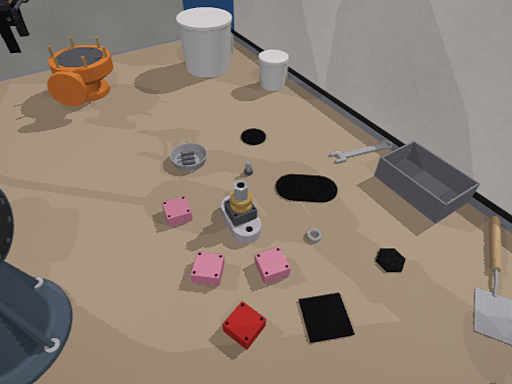

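The scene picture shows the stack at (255,175), the square pad at (143,180), hex at (129,255), oval at (248,262) and round at (362,273). The side picture shows the same set, with the stack at (241,215). Next I'll measure the pads and look at the stack enlarged.

```bash
cat >> h.py <<'E'
def pads(c,seeds,z=.006,thr=40):
    m=(c['image'].max(2)<thr).astype(np.uint8)
    n,l=cv2.connectedComponents(m)
    out={}
    for k,(u,v) in seeds.items():
        i=l[v,u]
        if i==0: out[k]=None; continue
        cs,_=cv2.findContours((l==i).astype(np.uint8),cv2.RETR_EXTERNAL,cv2.CHAIN_APPROX_NONE)
        p=max(cs,key=len)[:,0]; w=np.array([px2w(c,q,z)[:2] for q in p])*1000
        M=cv2.moments(w.astype(np.float32)); r=cv2.minAreaRect(w.astype(np.float32))
        out[k]=np.round([M['m10']/M['m00'],M['m01']/M['m00'],r[1][0],r[1][1],r[2]],1)
    return out
E
python3 - <<'E'
from h import *
a=load('sc1');b=load('si1')
print(pads(a,dict(sq=(143,180),hex=(129,255),ov=(248,262),rd=(362,273))))
print(pads(b,dict(sq=(326,317),hex=(391,260),ov=(306,188),rd=(254,137))))
A=cv2.resize(a['image'][140:210,215:295],None,fx=5,fy=5,interpolation=cv2.INTER_CUBIC)
B=cv2.resize(b['image'][175:245,205:285],None,fx=5,fy=5,interpolation=cv2.INTER_CUBIC)
cv2.imwrite('pics/stk.png',np.hstack([A,B]))
for n,uv,uv2,z in (('nut',(255,157),(241,184),.11),('fl',(255,181),(241,219),.026)): print(n,px2w(a,uv,z),px2w(b,uv2,z))
E
```

```text
{'sq': array([ 464.2, -257.3,   75.1,   73.7,   66.9]), 'hex': array([ 646.2, -238.7,   48.6,   55.1,   58.8]), 'ov': array([632.7,   4.6,  82.1, 141.5,  52.7]), 'rd': array([634.7, 235.3,  63.7,  66.7,  46. ])}
{'sq': array([ 460.7, -261.8,   76. ,   75.2,   66.8]), 'hex': array([ 642.2, -243.7,   50.1,   56.7,   57.3]), 'ov': array([628.7,  -0.8,  85. , 139.7,  52.4]), 'rd': array([630.8, 228.9,  67.2,  61.8,  55.9])}
nut [0.44957283 0.00134445 0.11      ] [ 0.45355115 -0.00185586  0.11      ]
fl [0.45555467 0.00267228 0.026     ] [ 0.443724   -0.01552128  0.026     ]
```

View pics/stk.png

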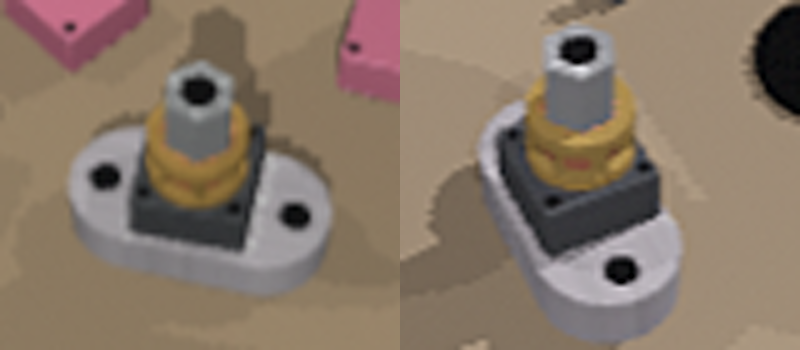

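The crop shows the nut, impeller, cover and flange stack in both views, with the flange's long axis about 8–10° off world y. The cameras disagree by about 5 mm. I'll go above the stack and measure with the wrist camera.

```bash
python3 -m inch '[[3,-3,1,7,8.7],[5,-7,2,14,8.7],[7,-11,2,19,8.7],[9,-15,2,19,8.7],[11,-19,2,19,8.7],[12,-23,2,19,8.7],[13.5,-27,2,19,8.7],[15,-31,2,19,8.7],[16,-34,2,19,8.7],[16,-34,2,19,8.7]]' && python3 -m inch '[[1,-4,0,0,8.7],[2,-8,0,0,8.7],[3,-12,0,0,8.7],[5,-16,0,0,8.7],[6,-20,0,0,8.7],[7.5,-23,0,0,8.7],[8,-25,0,0,8.7],[8,-25,0,0,8.7],[8,-25,0,0,8.7],[8,-25,0,0,8.7]]'
cat >> h.py <<'E'
def wsnap(f):
    s=readout.read_state(); c=cams.capture('wrist'); cv2.imwrite('pics/'+f+'.png',c['image']); c['s']=s
    np.save('pics/'+f+'.npy',c,allow_pickle=True); return c
def wpx(c,uv,z):
    K=c['intrinsics']; d=np.array([uv[0]-K[0,2],uv[1]-K[1,2]])/K[0,0]; r=np.hypot(*d)
    ray=np.array([*(d/max(r,1e-9)*np.sin(r)),np.cos(r)])
    T=np.array(c['tool_from_camera']); R=np.array(c['s']['tcp_rot'])
    o=R@T[:3,3]+c['s']['position']; v=R@T[:3,:3]@ray
    return o+v*(z-o[2])/v[2]
E
python3 -c "
from h import *
wsnap('w2')"
```

```text
time_s: 0.98
position: [0.3631, 0.2468, 0.2425]
tcp_rot: [[-1.0, 0.002, 0.0], [0.002, 1.0, -0.003], [-0.0, -0.003, -1.0]]
force: [0.8, 0.9, -0.9]
opening: 0.997
grasp_force: 0.0
time_s: 1.82
position: [0.441, 0.0024, 0.2422]
tcp_rot: [[-1.0, -0.003, -0.002], [-0.003, 1.0, 0.001], [0.002, 0.001, -1.0]]
force: [0.0, 0.8, 0.7]
opening: 1.0
grasp_force: 0.0
```

View pics/w2.png

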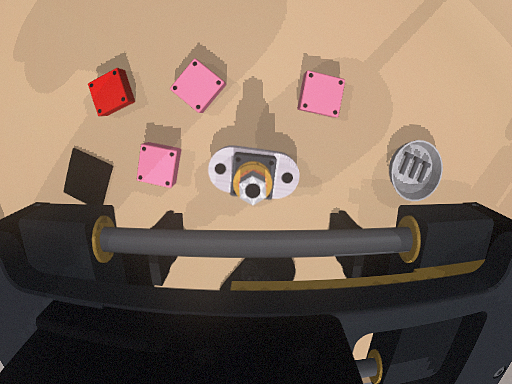

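The wrist picture shows the stack with the nut's bore at (253,190), the flange centre at about (253,173) and its holes at (220,169) and (287,178). I'll enlarge it.

```bash
python3 - <<'E'
from h import *
c=load('w2')
cv2.imwrite('pics/w2c.png',cv2.resize(c['image'][140:215,200:305],None,fx=7,fy=7,interpolation=cv2.INTER_CUBIC))
print(wpx(c,(253,190),.11),wpx(c,(220,169),.026),wpx(c,(287,178),.026),wpx(c,(221,169),.026))
E
```

```text
[ 0.45215338 -0.00050709  0.11      ] [ 0.44588272 -0.04391296  0.026     ] [0.45753906 0.04307586 0.026     ] [ 0.44588485 -0.04260691  0.026     ]
```

View pics/w2c.png

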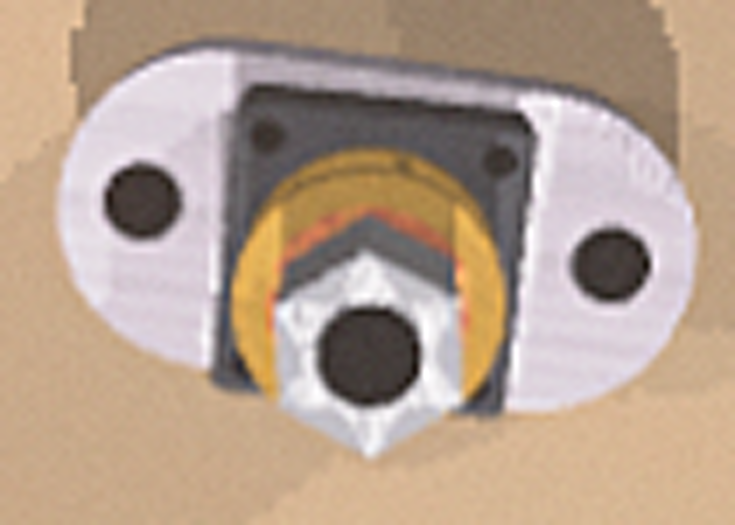

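Nut at (0.452, -0.0005) with its flats facing ±y. The flange's long axis is at about 82.4°, and the stack is coaxial. Picking the nut.

```bash
python3 -m inch '[[1.1,-0.3,-3,0,6],[1.1,-0.3,-6,0,5],[1.1,-0.3,-9,0,5],[1.1,-0.3,-12,0,5],[1.1,-0.3,-14,0,5],[1.1,-0.3,-15,0,5],[1.1,-0.3,-15.6,0,5],[1.1,-0.3,-15.6,0,5],[1.1,-0.3,-15.6,0,5]]' && python3 -c "
from h import *
c=wsnap('w3'); cv2.imwrite('pics/w3c.png',cv2.resize(c['image'][130:330,130:380],None,fx=2,fy=2))"
```

```text
time_s: 2.62
position: [0.4528, -0.0007, 0.0868]
tcp_rot: [[-1.0, -0.004, 0.0], [-0.004, 1.0, 0.0], [-0.0, 0.0, -1.0]]
force: [1.4, -0.4, 0.2]
opening: 0.581
grasp_force: 0.0
```

View pics/w3c.png

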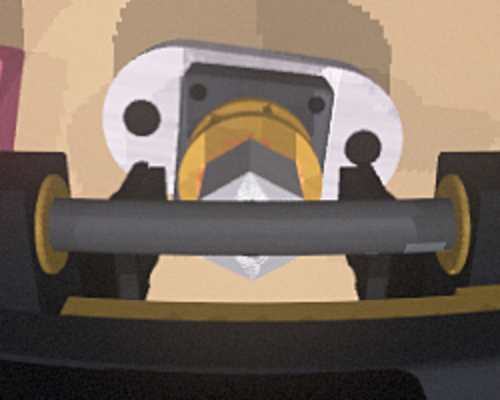

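The fingers straddle the nut, centred. Close and lift.

```bash
python3 -m inch '[[0,0,0,0,4],[0,0,0,0,3],[0,0,0,0,2],[0,0,0,0,2],[0,0,0,0,2],[0,0,0,0,2],[0,0,0,0,2],[0,0,0,0,2]]' && python3 -m inch '[[0,0,0.5,0,2],[0,0,1.5,0,2],[0,0,3,0,2],[0,0,5,0,2],[0,0,7,0,2],[0,0,8,0,2],[0,0,8,0,2]]' && python3 -m inch '[[1.5,-2,0,0,2],[4,-5,0,0,2],[6.5,-8,0,0,2],[9,-11,0,0,2],[11.5,-14,0,0,2],[14,-17,0,0,2],[16,-20,0,0,2],[18,-22.5,0,0,2],[19.1,-24,0,0,2],[19.1,-24,0,0,2]]' && python3 -c "
from h import *
c=wsnap('w4'); cv2.imwrite('pics/w4c.png',cv2.resize(c['image'][100:330,110:400],None,fx=2,fy=2))"
```

```text
time_s: 3.33
position: [0.453, -0.0016, 0.0869]
tcp_rot: [[-1.0, -0.003, 0.001], [-0.003, 1.0, -0.0], [-0.001, -0.0, -1.0]]
force: [-0.2, 0.2, 5.3]
opening: 0.303
grasp_force: 30.0
time_s: 3.92
position: [0.4541, -0.0018, 0.1685]
tcp_rot: [[-1.0, -0.003, 0.004], [-0.003, 1.0, -0.001], [-0.004, -0.001, -1.0]]
force: [0.5, -0.2, -2.1]
opening: 0.309
grasp_force: 30.0
time_s: 4.75
position: [0.6456, -0.2459, 0.1646]
tcp_rot: [[-1.0, 0.0, 0.002], [0.0, 1.0, -0.002], [-0.002, -0.002, -1.0]]
force: [0.3, -0.8, -0.8]
opening: 0.306
grasp_force: 30.0
```

View pics/w4c.png

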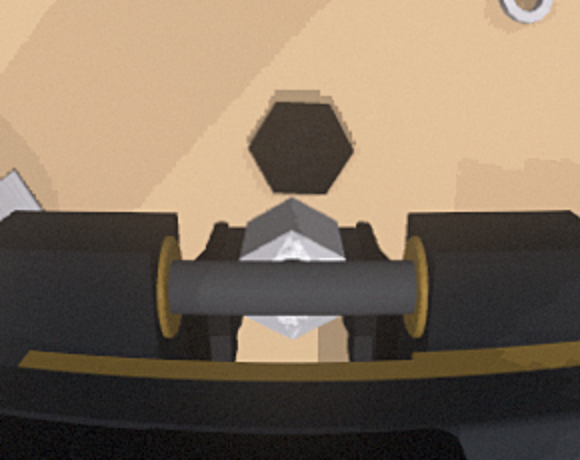

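The nut is held with its flats in the fingers (26.6 mm), and the hex pad shows at about (260,173) in the full image. I'll measure it in this view.

```bash
cat >> h.py <<'E'
def wpad(c,uv,z=.006,thr=75,box=None):
    im=c['image'].max(2); m=(im<thr).astype(np.uint8)
    if box: k=np.zeros_like(m); k[box[1]:box[3],box[0]:box[2]]=1; m*=k
    n,l=cv2.connectedComponents(m); i=l[uv[1],uv[0]]
    assert i
    p=max(cv2.findContours((l==i).astype(np.uint8),cv2.RETR_EXTERNAL,cv2.CHAIN_APPROX_NONE)[0],key=len)[:,0]
    w=(np.array([wpx(c,q,z)[:2] for q in p])*1000).astype(np.float32)
    M=cv2.moments(w); r=cv2.minAreaRect(w)
    return np.round([M['m10']/M['m00'],M['m01']/M['m00'],*r[0],*r[1],r[2]],1)
E
python3 - <<'E'
from h import *
c=load('w4'); print(c['s']['position'],c['s']['qvel'])
for t in(60,75,90):print(wpad(c,(260,173),thr=t,box=(225,140,295,199)))
print(readout.read_state()['position'])
E
```

```text
[ 0.64564618 -0.24586161  0.16464995] [ 1.8393373  -2.23453669  5.72326555  1.33653668  1.627244    1.02755046]Traceback (most recent call last):
  File "<stdin>", line 3, in <module>
  File "h.py", line 34, in wpad
    assert i
           ^
AssertionError
```

```bash
python3 - <<'E'
from h import *
s=readout.read_state()
print(s['position'])
c=load('w4'); print(c['image'][173,260],c['image'][130,260])
c=wsnap('w5')
print(readout.read_state()['position'])
for t in(90,110):print(wpad(c,(258,173),thr=t,box=(225,140,295,199)))
E
```

```text
[ 0.64377287 -0.24318826  0.1643602 ]
[50 63 72] [158 195 225]
[ 0.6426745  -0.24138695  0.16443673]
[ 646.  -241.5  645.6 -241.4   50.5   56.1    0. ]
[ 6.460e+02 -2.418e+02  6.456e+02 -2.414e+02  5.050e+01  5.610e+01
  1.000e-01]
```

```bash
python3 -m inch '[[0.3,0,-2,-6,2],[0.3,0,-5,-12,2],[0.3,0,-8,-18,2],[0.3,0,-11,-24,2],[0.3,0,-13,-30,2],[0.3,0,-14.3,-30,2],[0.3,0,-14.7,-30,2],[0.3,0,-14.8,-30,2],[0.3,0,-14.8,-30,2]]' && python3 -m inch '[[0,0,0,0,2],[0,0,0,0,2],[0,0,0,0,2]]' && python3 -c "
from h import *
snap('scene','sc2.png');snap('side','si2.png')
a=load('sc2')['image'][225:285,95:165];b=load('si2')['image'][230:290,355:425]
cv2.imwrite('pics/hx.png',cv2.resize(np.hstack([a,b]),None,fx=5,fy=5,interpolation=2))
print(readout.read_state()['position'])"
```

```text
time_s: 5.6
position: [0.6473, -0.2414, 0.0194]
tcp_rot: [[-0.868, 0.496, 0.001], [0.496, 0.868, -0.001], [-0.001, 0.0, -1.0]]
force: [0.6, -0.2, -1.8]
opening: 0.31
grasp_force: 30.0
time_s: 5.85
position: [0.6476, -0.2419, 0.0201]
tcp_rot: [[-0.868, 0.497, 0.002], [0.497, 0.868, -0.001], [-0.003, -0.0, -1.0]]
force: [-0.8, 0.0, -1.1]
opening: 0.309
grasp_force: 30.0
[ 0.6472254  -0.24178134  0.01953543]
```

View pics/hx.png

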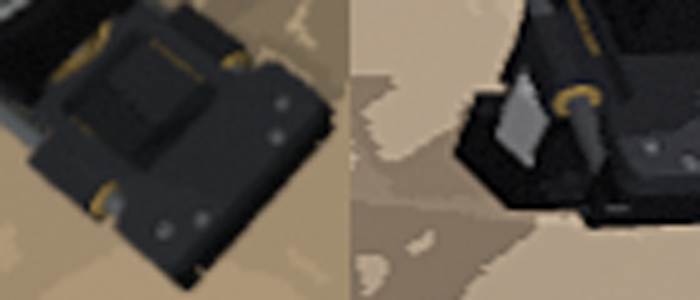

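The hand hides most of it, but the nut is over the pad. Creep down.

```bash
python3 -m inch '[[-0.15,0,-0.2,0,2],[-0.15,0,-0.4,0,2],[-0.15,0,-0.5,0,2],[-0.15,0,-0.55,0,2],[-0.15,0,-0.55,0,2],[-0.15,0,-0.55,0,2]]'; python3 -m inch '[[0,0,-0.04,0,2],[0,0,-0.08,0,2],[0,0,-0.08,0,2]]'
```

```text
time_s: 6.45
position: [0.645, -0.2414, 0.0131]
tcp_rot: [[-0.867, 0.497, -0.001], [0.497, 0.867, 0.0], [0.001, -0.0, -1.0]]
force: [-1.0, 0.7, 0.9]
opening: 0.305
grasp_force: 30.0
time_s: 6.7
position: [0.6451, -0.2414, 0.013]
tcp_rot: [[-0.868, 0.497, -0.001], [0.497, 0.868, 0.0], [0.0, -0.0, -1.0]]
force: [-2.9, 1.7, 6.1]
opening: 0.311
grasp_force: 30.0
```

Contact at 6 N. Release, rise and check.

```bash
python3 -m inch '[[0,0,0,0,3],[0,0,0,0,3.5],[0,0,0,0,4.2],[0,0,0,0,5],[0,0,0,0,5],[0,0,0,0,5],[0,0,1,0,5],[0,0,3,0,5],[0,0,6,0,5],[0,0,9,0,5]]' && python3 -m inch '[[0,0,4,5,5],[-3,4,6,12,5],[-5,6.5,6,19,5],[-7,8.5,6,26,5],[-9,11,6,30,5],[-9,11,6,30,5],[-9,11,6,30,5]]' && python3 - <<'E'
from h import *
a=snap('scene','sc3.png')['image'];b=snap('side','si3.png')['image']
f=lambda i:cv2.resize(i,None,fx=5,fy=5,interpolation=2)
cv2.imwrite('pics/hx2.png',np.vstack([np.hstack([f(a[225:285,95:165]),f(b[230:290,355:425])]),np.hstack([f(a[145:205,220:290]),f(b[180:240,205:275])])])[:600])
print(readout.read_state()['position'])
E
```

```text
time_s: 7.53
position: [0.6446, -0.2411, 0.1028]
tcp_rot: [[-0.867, 0.498, -0.002], [0.498, 0.867, 0.001], [0.002, 0.0, -1.0]]
force: [0.8, -1.1, -0.0]
opening: 0.573
grasp_force: 0.0
time_s: 8.12
position: [0.5543, -0.1301, 0.1633]
tcp_rot: [[-1.0, -0.004, 0.0], [-0.004, 1.0, -0.0], [-0.0, -0.0, -1.0]]
force: [0.3, 0.4, 0.0]
opening: 0.574
grasp_force: 0.0
[ 0.55659917 -0.13228448  0.1631972 ]
```

View pics/hx2.png

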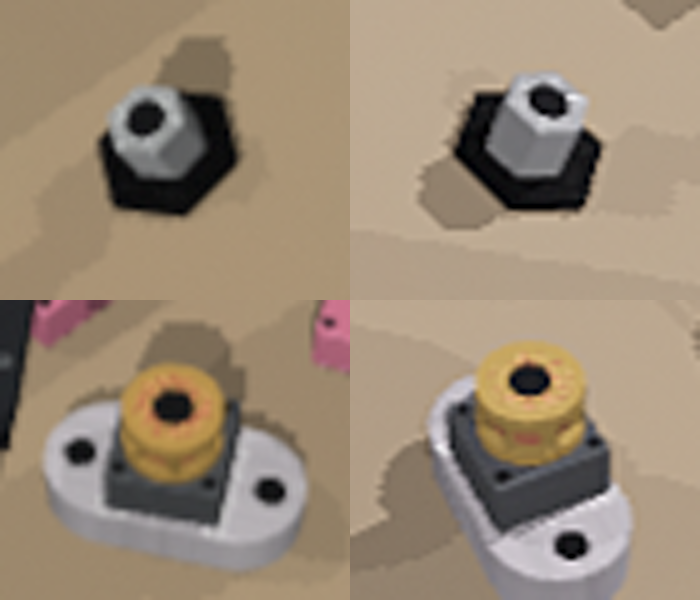

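The nut stands on the hex pad (bores at about scene (124,248.6) and side (394.6,250)), and the rest of the stack is undisturbed. I'll check the numbers.

```bash
python3 - <<'E'
from h import *
a=load('sc3');b=load('si3')
print(px2w(a,(124.0,248.5),.036),px2w(b,(394.6,250),.036))
print(px2w(a,(254.6,166),.08),px2w(b,(241,195.7),.08))
print(readout.read_state()['position'])
E
```

```text
[ 0.6440852  -0.23856423  0.036     ] [ 0.64359006 -0.24260312  0.036     ]
[0.45156999 0.00095429 0.08      ] [ 0.45194669 -0.00362338  0.08      ]
[ 0.55659917 -0.13228448  0.1631972 ]
```

```bash
python3 -m inch '[[-3,4,0,0,7],[-6,7.5,0,0,7],[-9,11,0,0,7],[-10.3,13,0,0,7],[-10.3,13,-2,0,7],[-10.3,13,-5,0,7],[-10.3,13,-8,0,7],[-10.3,13,-9.8,0,7],[-10.3,13,-10.4,0,7],[-10.3,13,-10.4,0,7]]' && python3 -m inch '[[0,0,0,0,7],[0,0,0,0,7]]'; python3 -c "
from h import *
print(readout.read_state()['position'])"
```

```text
time_s: 9.05
position: [0.4529, -0.0022, 0.0568]
tcp_rot: [[-1.0, -0.002, -0.002], [-0.002, 1.0, 0.0], [0.002, 0.0, -1.0]]
force: [-0.7, -0.9, -0.7]
opening: 0.803
grasp_force: 0.0
time_s: 9.22
position: [0.4537, -0.0021, 0.0591]
tcp_rot: [[-1.0, -0.002, 0.003], [-0.002, 1.0, -0.001], [-0.003, -0.001, -1.0]]
force: [0.0, 0.5, -0.5]
opening: 0.807
grasp_force: 0.0
[ 0.45370115 -0.00209368  0.05909686]
```

```bash
python3 -m inch '[[-0.15,0.1,0,0,6],[-0.15,0.1,0,0,5],[-0.15,0.1,0,0,4.6],[-0.15,0.1,0,0,3.5],[-0.15,0.1,0,0,3.5],[-0.15,0.1,0,0,3.5],[-0.15,0.1,0,0,3.5],[-0.15,0.1,0,0,3.5]]' && python3 -m inch '[[0,0,0.5,0,3.5],[0,0,1.5,0,3.5],[0,0,3,0,3.5],[0,0,5,0,3.5],[0,0,6,0,3.5],[0,0,6,0,3.5]]' && python3 -m inch '[[1.5,2,0,0,3.5],[4,5,0,0,3.5],[6.5,8,0,0,3.5],[9,11,0,0,3.5],[11.5,14,0,0,3.5],[13.5,17,0,0,3.5],[15.5,20,0,0,3.5],[17,22.5,0,0,3.5],[18,23.3,0,0,3.5],[18,23.3,0,0,3.5]]' && python3 -m inch '[[0,0,0,0,3.5],[0,0,0,0,3.5],[0,0,0,0,3.5]]' && python3 - <<'E'
from h import *
c=wsnap('w6')
cv2.imwrite('pics/w6c.png',cv2.resize(c['image'][100:330,110:400],None,fx=2,fy=2))
E
```

```text
time_s: 9.88
position: [0.451, -0.0006, 0.0586]
tcp_rot: [[-1.0, -0.003, 0.001], [-0.003, 1.0, -0.0], [-0.001, -0.0, -1.0]]
force: [-0.2, -0.5, 5.5]
opening: 0.5
grasp_force: 30.1
time_s: 10.38
position: [0.4518, -0.0006, 0.1199]
tcp_rot: [[-1.0, -0.003, 0.004], [-0.003, 1.0, -0.001], [-0.004, -0.001, -1.0]]
force: [-0.4, 0.3, -1.9]
opening: 0.497
grasp_force: 30.0
time_s: 11.22
position: [0.6321, 0.2353, 0.1164]
tcp_rot: [[-1.0, -0.006, 0.001], [-0.006, 1.0, 0.001], [-0.001, 0.001, -1.0]]
force: [1.0, 0.5, -2.6]
opening: 0.493
grasp_force: 30.0
time_s: 11.47
position: [0.6293, 0.2313, 0.1173]
tcp_rot: [[-1.0, -0.002, -0.003], [-0.002, 1.0, -0.001], [0.003, -0.001, -1.0]]
force: [-0.8, -0.2, -2.1]
opening: 0.496
grasp_force: 30.0
```

View pics/w6c.png

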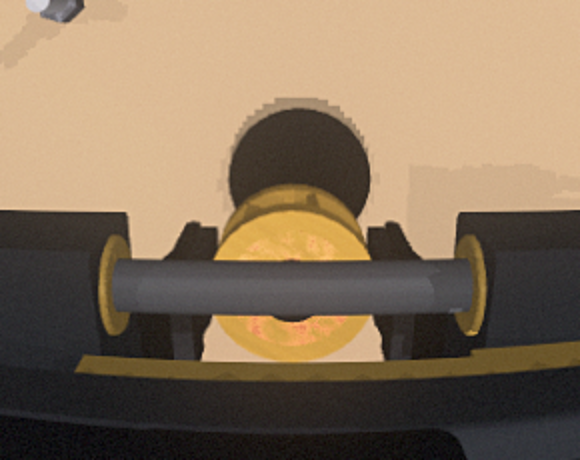

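The impeller is held. The round pad is behind it, with its edges at full-image (224.5,188), (295,188) and top (260,154).

```bash
python3 - <<'E'
from h import *
from scipy.optimize import least_squares
c=load('w6'); print(c['s']['position'],readout.read_state()['position'])
im=cv2.GaussianBlur(c['image'],(3,3),0).max(2)
pts=[]
for a in np.radians(np.arange(185,356,10)):   # upper half rays from centre
    for r in range(20,50):
        u,v=259.7+r*np.cos(a),188+r*np.sin(a)
        if im[int(round(v)),int(round(u))]>100: pts.append(wpx(c,(u-.5*np.cos(a),v-.5*np.sin(a)),.006)[:2]*1000);break
p=np.array(pts)
s=least_squares(lambda x:np.hypot(*(p-x[:2]).T)-x[2],[632,232,34],loss='soft_l1');print(s.x,s.fun.round(1))
s=least_squares(lambda x:np.hypot(*(p-x[:2]).T)-34,[632,232],loss='soft_l1');print(s.x)
E
```

```text
[0.62932776 0.23128874 0.11734291] [0.62966191 0.23129419 0.11771775]
[633.67232462 234.17343747  32.88992181] [ 0.2  0.3 -0.5 -0.4 -0.2  0.   0.2  0.4  0.5 -0.4 -0.3 -0.4  0.5  0.4
 -0.6  0.3 -0.7  0.3]
[635.06813448 234.21027559]
```

```bash
python3 -m inch '[[0.3,0.2,-2,0,3.5],[0.3,0.2,-5,0,3.5],[0.3,0.2,-8,0,3.5],[0.3,0.2,-9.5,0,3.5],[0.3,0.2,-10,0,3.5],[0.3,0.2,-10.2,0,3.5],[0.3,0.2,-10.2,0,3.5],[0.3,0.2,-10.2,0,3.5]]' && python3 -m inch '[[0,0,-0.1,0,3.5],[0,0,-0.2,0,3.5],[0,0,-0.3,0,3.5],[0,0,-0.3,0,3.5],[0,0,-0.3,0,3.5]]'
```

```text
time_s: 12.18
position: [0.635, 0.2344, 0.0178]
tcp_rot: [[-1.0, -0.002, 0.003], [-0.002, 1.0, 0.001], [-0.003, 0.001, -1.0]]
force: [0.7, 0.2, -2.6]
opening: 0.503
grasp_force: 30.0
time_s: 12.6
position: [0.6338, 0.2346, 0.0135]
tcp_rot: [[-1.0, -0.003, 0.0], [-0.003, 1.0, 0.0], [-0.0, 0.0, -1.0]]
force: [-0.1, 0.6, -2.8]
opening: 0.5
grasp_force: 30.0
```

```bash
python3 -m inch '[[0,-0.1,-0.1,0,3.5],[0,-0.1,-0.2,0,3.5],[0,-0.1,-0.2,0,3.5]]'; python3 -m inch '[[0,0,-0.05,0,3.5],[0,0,-0.05,0,3.5]]';
```

```text
time_s: 12.85
position: [0.6336, 0.2334, 0.011]
tcp_rot: [[-1.0, -0.003, -0.001], [-0.003, 1.0, -0.0], [0.001, -0.0, -1.0]]
force: [-0.2, 0.3, -2.0]
opening: 0.497
grasp_force: 30.0
time_s: 13.02
position: [0.6338, 0.2335, 0.0107]
tcp_rot: [[-1.0, -0.003, -0.0], [-0.003, 1.0, -0.0], [0.0, -0.0, -1.0]]
force: [-0.1, -0.0, -1.5]
opening: 0.498
grasp_force: 30.0
```

```bash
python3 -m inch '[[0,0,-0.06,0,3.5],[0,0,-0.06,0,3.5]]'; python3 -m inch '[[0,0,-0.05,0,3.5],[0,0,-0.05,0,3.5]]'
```

```text
time_s: 13.18
position: [0.6338, 0.2335, 0.0107]
tcp_rot: [[-1.0, -0.003, 0.0], [-0.003, 1.0, -0.0], [-0.0, -0.0, -1.0]]
force: [-0.1, -0.4, 2.0]
opening: 0.5
grasp_force: 30.1
time_s: 13.35
position: [0.6338, 0.2335, 0.0107]
tcp_rot: [[-1.0, -0.003, 0.0], [-0.003, 1.0, -0.0], [-0.0, -0.0, -1.0]]
force: [-2.3, -0.1, 4.8]
opening: 0.498
grasp_force: 30.1
```

```bash
python3 -m inch '[[0,0,0,0,4.7],[0,0,0,0,5.2],[0,0,0,0,6],[0,0,0,0,7],[0,0,0,0,7],[0,0,0,0,7],[0,0,1,0,7],[0,0,3,0,7],[0,0,6,0,7],[0,0,9,0,7]]' && python3 -m inch '[[0,0,2,0,7],[-3,-4,3,-3,7.4],[-5.5,-7,3,-7.6,7.4],[-8,-10,3,-7.6,7.4],[-10.5,-13,3,-7.6,7.4],[-12,-15,3,-7.6,7.4],[-12,-15,3,-7.6,7.4],[-12,-15,3,-7.6,7.4],[-12,-15,3,-7.6,7.4]]' && python3 - <<'E'
from h import *
a=snap('scene','sc4.png')['image'];b=snap('side','si4.png')['image']
f=lambda i:cv2.resize(i,None,fx=5,fy=5,interpolation=2)
cv2.imwrite('pics/rd.png',np.vstack([np.hstack([f(a[240:300,325:395]),f(b[105:165,220:290])]),np.hstack([f(a[145:205,220:290]),f(b[190:250,205:275])])])[:600])
print(readout.read_state()['position'])
E
```

```text
time_s: 14.18
position: [0.633, 0.2333, 0.1002]
tcp_rot: [[-1.0, -0.003, -0.002], [-0.003, 1.0, -0.0], [0.002, -0.0, -1.0]]
force: [0.1, 0.5, 0.8]
opening: 0.804
grasp_force: 0.0
time_s: 14.93
position: [0.5153, 0.0836, 0.1305]
tcp_rot: [[-0.992, 0.13, 0.003], [0.13, 0.992, 0.0], [-0.003, 0.001, -1.0]]
force: [0.0, 0.0, 0.4]
opening: 0.853
grasp_force: 0.0
[0.51532661 0.08423462 0.13006357]
```

View pics/rd.png

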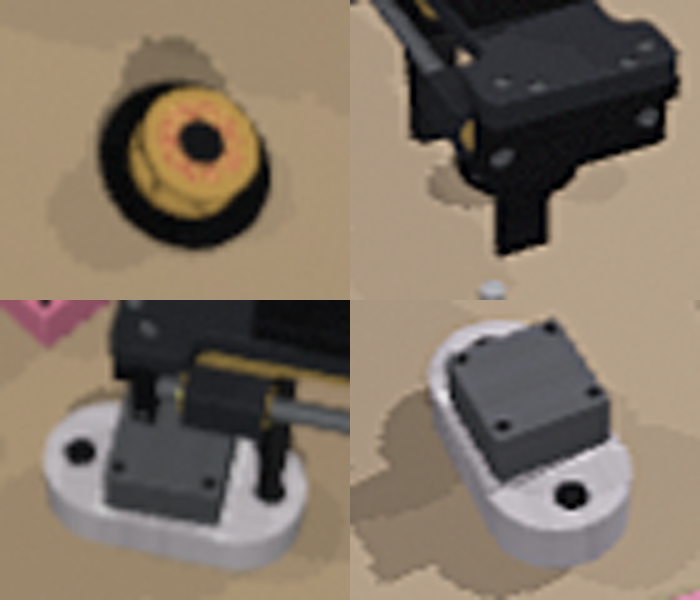

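The impeller stands on the round pad (scene bore at (365.6,268.4)). The cover is bare on the flange, with its bolt holes clear in the side view. I'll compute both.

```bash
python3 - <<'E'
from h import *
a=load('sc4');b=load('si4')
print(px2w(a,(365.6,268.4),.032))
h=np.array([(462,357),(549,327),(594,392),(503,426)]); 
w=np.array([px2w(b,((x-350)/5+205,(y-300)/5+190),.054)[:2] for x,y in h])*1000
print(w.round(1),w.mean(0)); d=np.diff(np.vstack([w,w[:1]]),axis=0); print(np.degrees(np.arctan2(d[:,1],d[:,0]))%90)
f=np.array([px2w(b,((571-350)/5+205,(493-300)/5+190),.026)[:2]])*1000;print(f)
print(pads(a,dict(sq=(143,180)))if 1 else 0)
c=load('w2'); print(px2w(a,(80/5+220,152/5+145),.026),px2w(a,(271/5+220,191/5+145),.026))
E
```

```text
[0.63489036 0.2363845  0.032     ]
[[432.8  18.9]
 [471.7  14.3]
 [467.9 -26. ]
 [428.  -21.8]] [450.07365904  -3.64726266]
[83.23162615 84.58730491 83.98451058 83.19678336]
[[444.52378983 -45.61252087]]
{'sq': array([ 464.1, -257.3,   75.1,   73.7,   66.9])}
[ 0.44525254 -0.04157249  0.026     ] [0.45681627 0.04595658 0.026     ]
```

```bash
python3 -m inch '[[-2.5,-3,0,0.9,7.4],[-5,-6,0,0.9,7.4],[-6.35,-8.5,0,0.9,7.4],[-6.35,-8.5,0,0.9,7.4],[-6.35,-8.5,-3,0.9,7.4],[-6.35,-8.5,-6,0.9,7.4],[-6.35,-8.5,-8.5,0.9,7.4],[-6.35,-8.5,-9.6,0.9,7.4],[-6.35,-8.5,-9.8,0.9,7.4],[-6.35,-8.5,-9.8,0.9,7.4]]' && python3 -m inch '[[0,0,0,0,7.4],[0,0,0,0,7.4],[0,0,0,0,7.4]]'
```

```text
time_s: 15.87
position: [0.4511, -0.0008, 0.0308]
tcp_rot: [[-0.994, 0.113, -0.001], [0.113, 0.994, 0.0], [0.001, 0.0, -1.0]]
force: [-0.2, -0.3, -0.1]
opening: 0.853
grasp_force: 0.0
time_s: 16.12
position: [0.4512, -0.0014, 0.0326]
tcp_rot: [[-0.994, 0.113, 0.002], [0.113, 0.994, -0.001], [-0.002, -0.0, -1.0]]
force: [0.6, -0.0, 0.9]
opening: 0.849
grasp_force: 0.0
```

```bash
python3 -m inch '[[0,0,0,0,6.5],[0,0,0,0,5.8],[0,0,0,0,5.4],[0,0,0,0,4.4],[0,0,0,0,4.4],[0,0,0,0,4.4],[0,0,0,0,4.4],[0,0,0,0,4.4]]' && python3 -m inch '[[0,0,0.4,0,4.4],[0,0,1,0,4.4],[0,0,2.5,0,4.4],[0,0,5,0,4.4],[0,0,7,0,4.4],[0,0,8,0,4.4],[0,0,8,0,4.4]]' && python3 -m inch '[[0,-2,0,-3,4.4],[0,-5,0,-9,4.4],[0.5,-8.5,0,-14,4.4],[0.5,-12,0,-16.6,4.4],[1,-15.5,0,-16.6,4.4],[1,-19,0,-16.6,4.4],[1,-22,0,-16.6,4.4],[1.1,-24.5,0,-16.6,4.4],[1.1,-25.8,0,-16.6,4.4],[1.1,-25.8,0,-16.6,4.4]]' && python3 -m inch '[[0,0,0,0,4.4],[0,0,0,0,4.4],[0,0,0,0,4.4]]' && python3 - <<'E'
from h import *
c=wsnap('w7'); print(readout.read_state()['position'])
cv2.imwrite('pics/w7c.png',cv2.resize(c['image'][100:330,110:400],None,fx=2,fy=2))
E
```

```text
time_s: 16.78
position: [0.4504, -0.0015, 0.0319]
tcp_rot: [[-0.993, 0.114, 0.0], [0.114, 0.993, -0.0], [-0.0, -0.0, -1.0]]
force: [-0.5, 0.8, 4.3]
opening: 0.594
grasp_force: 30.0
time_s: 17.37
position: [0.4513, -0.0017, 0.1136]
tcp_rot: [[-0.994, 0.114, 0.004], [0.114, 0.994, -0.001], [-0.004, -0.001, -1.0]]
force: [-0.3, 0.4, -3.1]
opening: 0.598
grasp_force: 30.0
time_s: 18.2
position: [0.4614, -0.2625, 0.1109]
tcp_rot: [[-0.918, 0.396, 0.001], [0.396, 0.918, -0.001], [-0.001, -0.001, -1.0]]
force: [-0.0, 0.6, -3.3]
opening: 0.593
grasp_force: 30.0
time_s: 18.45
position: [0.4605, -0.2573, 0.1112]
tcp_rot: [[-0.92, 0.392, -0.002], [0.392, 0.92, 0.002], [0.003, 0.001, -1.0]]
force: [0.3, 0.2, -3.5]
opening: 0.593
grasp_force: 30.0
[ 0.46079626 -0.25752709  0.11135594]
```

View pics/w7c.png

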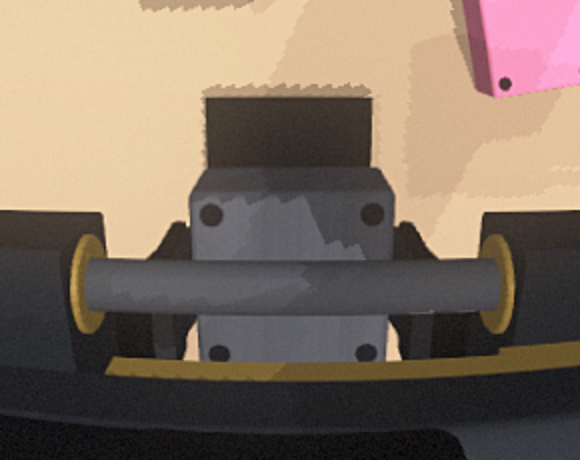

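The cover is held parallel to its pad; the pad's far corners are at full-image (212.5,149) and (296,149). I'll compute the pad's centre.

```bash
python3 - <<'E'
from h import *
c=load('w7')
P=np.array([wpx(c,u,.006)[:2]*1000 for u in ((212.5,149),(296,149),(213.2,182.5),(295.7,182.5))]); print(P.round(1),np.hypot(*(P[1]-P[0])))
e=P[1]-P[0];print(np.degrees(np.arctan2(e[1],e[0])))
e/=np.hypot(*e);n=np.array([e[1],-e[0]]); 
if n@(P[2]-P[0])<0:n=-n
print((P[0]+P[1])/2+38*n)
# cover centre in hand: top holes at z=tcp+.0221
s=c['s']['position'];z=s[2]+.022
H=np.array([wpx(c,u,z)[:2]*1000 for u in ((211/2+110,215/2+100),(372/2+110,214/2+100),(220/2+110,353/2+100),(366/2+110,352/2+100))]);print(H.round(1),H.mean(0),s)
E
```

```text
[[ 413.9 -279.7]
 [ 443.5 -210.3]
 [ 442.4 -292.1]
 [ 472.3 -222. ]] 75.468100636854
66.94736082202031
[ 463.64167068 -259.90490351]
[[ 434.8 -267.9]
 [ 450.1 -231.2]
 [ 471.2 -282.7]
 [ 486.3 -246.4]] [ 460.58319908 -257.05622207] [ 0.46050901 -0.25728472  0.11117292]
```

```bash
python3 -m inch '[[0.28,-0.25,-2,0,4.4],[0.28,-0.25,-5,0,4.4],[0.28,-0.25,-7.5,0,4.4],[0.28,-0.25,-9,0,4.4],[0.28,-0.25,-9.4,0,4.4],[0.28,-0.25,-9.5,0,4.4],[0.28,-0.25,-9.5,0,4.4],[0.28,-0.25,-9.5,0,4.4],[0.28,-0.25,-9.5,0,4.4]]' && python3 -m inch '[[0,0,-0.1,0,4.4],[0,0,-0.2,0,4.4],[0,0,-0.2,0,4.4],[0,0,-0.2,0,4.4]]'
```

```text
time_s: 19.25
position: [0.4649, -0.2625, 0.0179]
tcp_rot: [[-0.92, 0.393, 0.002], [0.393, 0.92, -0.002], [-0.003, -0.001, -1.0]]
force: [-0.8, -0.1, -3.7]
opening: 0.601
grasp_force: 30.0
time_s: 19.58
position: [0.4641, -0.2621, 0.0148]
tcp_rot: [[-0.92, 0.393, 0.0], [0.393, 0.92, -0.0], [-0.0, -0.0, -1.0]]
force: [-1.2, 0.2, -4.1]
opening: 0.595
grasp_force: 30.0
```

```bash
python3 -m inch '[[-0.05,0.15,-0.1,0,4.4],[-0.05,0.15,-0.2,0,4.4],[-0.05,0.15,-0.2,0,4.4],[-0.05,0.15,-0.2,0,4.4]]'; python3 -m inch '[[0,0,-0.06,0,4.4],[0,0,-0.06,0,4.4],[0,0,-0.06,0,4.4]]'
```

```text
time_s: 19.92
position: [0.4635, -0.2604, 0.0125]
tcp_rot: [[-0.92, 0.393, -0.0], [0.393, 0.92, 0.0], [0.0, 0.0, -1.0]]
force: [0.4, -0.1, -4.7]
opening: 0.598
grasp_force: 30.0
time_s: 20.17
position: [0.4636, -0.2605, 0.012]
tcp_rot: [[-0.92, 0.393, -0.0], [0.393, 0.92, -0.0], [0.0, -0.0, -1.0]]
force: [0.1, 0.6, -3.8]
opening: 0.593
grasp_force: 30.0
```

```bash
python3 -m inch '[[0,0,-0.05,0,4.4],[0,0,-0.05,0,4.4]]'; python3 -m inch '[[0,0,-0.05,0,4.4],[0,0,-0.05,0,4.4]]'
```

```text
time_s: 20.33
position: [0.4636, -0.2605, 0.0119]
tcp_rot: [[-0.92, 0.393, 0.0], [0.393, 0.92, -0.0], [-0.0, -0.0, -1.0]]
force: [-0.7, 1.5, -0.6]
opening: 0.594
grasp_force: 30.0
time_s: 20.5
position: [0.4636, -0.2605, 0.0119]
tcp_rot: [[-0.92, 0.393, 0.0], [0.393, 0.92, -0.0], [-0.0, -0.0, -1.0]]
force: [-2.2, 0.3, 4.5]
opening: 0.595
grasp_force: 30.0
```

```bash
python3 -m inch '[[0,0,0,0,5.5],[0,0,0,0,6],[0,0,0,0,7],[0,0,0,0,8.2],[0,0,0,0,8.2],[0,0,0,0,8.2],[0,0,1,0,8.2],[0,0,3,0,8.2],[0,0,6,0,8.2],[0,0,9,0,8.2]]' && python3 -m inch '[[0,1,3,-7,8.2],[0,4,5,-14,8.2],[0,7,6,-21,8.2],[0,10,6,-28,8.2],[0,13,6,-35,8.2],[0,16,6,-42,8.2],[-0.5,19,6,-49,8.2],[-1,22,6,-56,8.2],[-1.2,25,6,-63,8.2],[-1.2,26,6,-69,8.2]]' && python3 -m inch '[[0,0,0,-5.5,8.2],[0,0,0,-5.5,8.2],[0,0,0,-5.5,8.2]]' && python3 - <<'E'
from h import *
c=wsnap('w8'); print(readout.read_state()['position'])
a=snap('scene','sc5.png')['image'];b=snap('side','si5.png')['image']
f=lambda i:cv2.resize(i,None,fx=3,fy=3,interpolation=2)
i=np.hstack([f(a[150:210,108:178]),f(b[280:340,290:360])]); w=cv2.resize(c['image'],(420,315)); w=np.hstack([w[:, :],np.zeros((315,0,3),np.uint8)])
cv2.imwrite('pics/sq.png',np.vstack([i,w]))
E
```

```text
time_s: 21.33
position: [0.4629, -0.2599, 0.1019]
tcp_rot: [[-0.92, 0.393, -0.002], [0.393, 0.92, 0.002], [0.002, 0.001, -1.0]]
force: [0.3, -0.6, 0.6]
opening: 0.939
grasp_force: 0.0
time_s: 22.17
position: [0.4495, 0.0029, 0.1616]
tcp_rot: [[0.041, 0.999, -0.002], [0.999, -0.041, 0.001], [0.001, -0.002, -1.0]]
force: [0.9, -0.4, 0.0]
opening: 0.94
grasp_force: 0.0
time_s: 22.42
position: [0.4517, -0.0004, 0.1616]
tcp_rot: [[0.13, 0.992, 0.001], [0.992, -0.13, -0.0], [-0.0, 0.001, -1.0]]
force: [0.7, -0.5, 0.2]
opening: 0.943
grasp_force: 0.0
[ 0.45173243 -0.00069701  0.16147004]
```

View pics/sq.png

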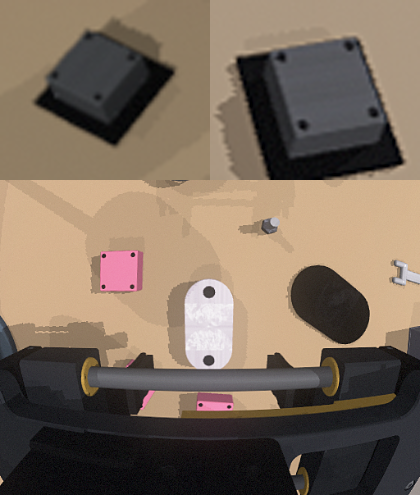

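The cover sits centred and aligned on its pad. The wrist view shows the bare flange with holes at about full-image (255,137) and (254,219), and the oval pad at about (402,151). I'll measure both.

```bash
python3 - <<'E'
from h import *
c=load('w8'); im=c['image']
def blob(uv,r=10):
    u,v=map(int,uv); p=im[v-r:v+r+1,u-r:u+r+1].max(2)<90; y,x=np.nonzero(p); return u-r+x.mean(),v-r+y.mean(),p.sum()
A=blob((255,136));B=blob((254,219));print(A,B)
a=wpx(c,A,.026)[:2]*1000;b=wpx(c,B,.026)[:2]*1000;d=b-a
print(a,b,(a+b)/2,np.hypot(*d),np.degrees(np.arctan2(d[1],d[0])))
print(c['s']['position'])
for t in(90,110):print(wpad(c,(402,150),thr=t,box=(340,95,465,205)))
g=im.min(2); rows=[]
for v in (160,175,190):
    x=np.nonzero(g[v,200:310]>150)[0]+200; print(v,x.min(),x.max())
s=load('sc5');print(px2w(s,(108+99/3,150+67/3),.034))
E
```

```text
(np.float64(254.57333333333332), np.float64(136.24), np.int64(150)) (np.float64(254.0952380952381), np.float64(219.5), np.int64(126))
[457.20839769  42.91572737] [445.32514876 -43.75254431] [ 4.51266773e+02 -4.18408467e-01] 87.47914564037377 -97.80724988350123
[ 4.51654758e-01 -3.76862701e-04  1.61588451e-01]
[631.4   3.6 631.6   3.8  83.8 144.   52.4]
[631.4   3.6 631.6   3.6  83.9 145.   52.5]
160 225 284
175 225 283
190 225 283
[ 0.46442272 -0.25318296  0.034     ]
```

```bash
python3 -m inch '[[0,0,-3,0,8.2],[0,0,-6,0,8.2],[0,0,-9,0,8.2],[0,0,-12,0,8.2],[0,0,-14,0,8.2],[0,0,-15,0,8.2],[0,0,-15.2,0,8.2],[0,0,-15.2,0,8.2],[0,0,-15.2,0,8.2]]' && python3 - <<'E'
from h import *
a=load('sc5');b=load('si5')
m=lambda c,pts,x0,y0,off:px2w(c,(np.mean([p[0] for p in pts])/3-off+x0,np.mean([p[1] for p in pts])/3+y0),.034)
print(m(a,[(53,77),(91,37),(137,53),(99,97)],108,150,0),m(b,[(285,56),(352,43),(372,112),(303,125)],290,280,70))
E
```

```text
time_s: 23.32
position: [0.452, -0.0009, 0.0094]
tcp_rot: [[0.133, 0.991, 0.001], [0.991, -0.133, -0.0], [-0.0, 0.001, -1.0]]
force: [-0.6, 0.9, 0.1]
opening: 0.938
grasp_force: 0.0
[ 0.46386486 -0.25637635  0.034     ] [ 0.4635959 -0.2625807  0.034    ]
```

```bash
python3 -m inch '[[0,0,-0.2,0,8.2],[0,0,-0.4,0,8],[0,0,-0.4,0,7],[0,0,-0.4,0,6.4],[0,0,-0.4,0,5.2],[0,0,-0.4,0,5.2],[0,0,-0.4,0,5.2],[0,0,-0.4,0,5.2],[0,0,-0.4,0,5.2],[0,0,-0.4,0,5.2]]' && python3 -m inch '[[0,0,0.4,0,5.2],[0,0,1,0,5.2],[0,0,2.5,0,5.2],[0,0,5,0,5.2],[0,0,7,0,5.2],[0,0,8,0,5.2],[0,0,8,0,5.2]]' && python3 -m inch '[[1,0,0,6,5.2],[3,0,0,12.5,5.2],[5.5,0,0,19.5,5.2],[8,0.1,0,26.5,5.2],[10.5,0.1,0,33.5,5.2],[13,0.2,0,40.5,5.2],[15,0.2,0,47,5.2],[16.5,0.3,0,53.5,5.2],[17.5,0.3,0,58.5,5.2],[18,0.4,0,60.3,5.2]]' && python3 -m inch '[[0,0,0,0,5.2],[0,0,0,0,5.2],[0,0,0,0,5.2],[0,0,0,0,5.2]]' && python3 - <<'E'
from h import *
c=wsnap('w9'); print(readout.read_state()['position'])
cv2.imwrite('pics/w9c.png',cv2.resize(c['image'][60:330,90:420],None,fx=2,fy=2))
E
```

```text
time_s: 24.15
position: [0.4508, -0.0003, 0.0052]
tcp_rot: [[0.133, 0.991, -0.001], [0.991, -0.133, 0.0], [0.0, -0.001, -1.0]]
force: [-1.4, -0.7, 4.1]
opening: 0.683
grasp_force: 30.0
time_s: 24.73
position: [0.4533, -0.0008, 0.0871]
tcp_rot: [[0.133, 0.991, 0.005], [0.991, -0.133, -0.001], [-0.001, 0.006, -1.0]]
force: [0.3, 0.3, -5.5]
opening: 0.681
grasp_force: 30.0
time_s: 25.57
position: [0.6327, 0.0034, 0.0832]
tcp_rot: [[-0.797, 0.604, -0.0], [0.604, 0.797, 0.0], [0.0, -0.0, -1.0]]
force: [0.2, 0.3, -5.5]
opening: 0.686
grasp_force: 30.0
time_s: 25.9
position: [0.6303, 0.0036, 0.0843]
tcp_rot: [[-0.795, 0.607, -0.002], [0.607, 0.795, 0.0], [0.002, -0.001, -1.0]]
force: [-1.0, 0.4, -3.8]
opening: 0.69
grasp_force: 30.0
[0.63061072 0.00358992 0.08460732]
```

View pics/w9c.png

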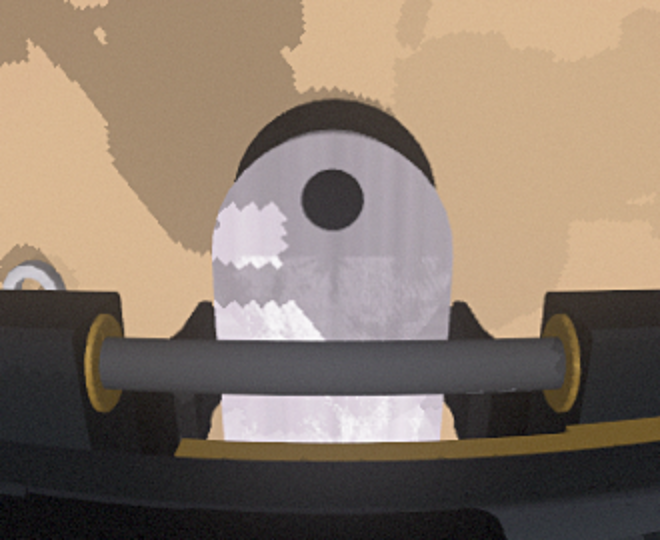

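The flange is held in line with the oval pad, with the pad tip at full-image (257.5,109) and the flange tip at (257.5,125). A check of the centring:

```bash
python3 - <<'E'
from h import *
c=load('w9'); u=np.array([np.cos(np.radians(142.5)),np.sin(np.radians(142.5))])
p=wpx(c,(257.5,109.2),.006)[:2]*1000;f=wpx(c,(257.2,124.8),.1054)[:2]*1000;h=wpx(c,(333/2+90,199.5/2+60),.1054)[:2]*1000
print(p,f,h); print(p-72*u,p+72*u); print(f-60*u,f+60*u,h-43.75*u,h+43.75*u)
E
```

```text
[576.41018527  46.79662928] [583.46005923  40.62689312] [596.44878871  30.31403036]
[633.53162577   2.96580639] [519.28874477  90.62745217]
[631.06125965   4.10120738] [535.85885881  77.15257886] [631.15799734   3.68071784] [561.73958007  56.94734287]
```

```bash
python3 -m inch '[[0.05,-0.05,-2,0,5.2],[0.05,-0.05,-4,0,5.2],[0.05,-0.05,-5.5,0,5.2],[0.05,-0.05,-6.4,0,5.2],[0.05,-0.05,-6.7,0,5.2],[0.05,-0.05,-6.8,0,5.2],[0.05,-0.05,-6.8,0,5.2],[0.05,-0.05,-6.8,0,5.2],[0.05,-0.05,-6.8,0,5.2]]' && python3 -m inch '[[0,0,-0.1,0,5.2],[0,0,-0.15,0,5.2],[0,0,-0.15,0,5.2],[0,0,-0.15,0,5.2]]'
```

```text
time_s: 26.7
position: [0.6329, 0.0029, 0.0182]
tcp_rot: [[-0.795, 0.606, 0.002], [0.606, 0.795, -0.0], [-0.002, 0.001, -1.0]]
force: [-0.2, 0.5, -5.2]
opening: 0.687
grasp_force: 30.0
time_s: 27.03
position: [0.6321, 0.003, 0.0157]
tcp_rot: [[-0.795, 0.607, 0.0], [0.607, 0.795, -0.0], [-0.0, 0.0, -1.0]]
force: [0.2, 0.3, -3.9]
opening: 0.69
grasp_force: 30.0
```

```bash
python3 -m inch '[[-0.05,0,-0.15,0,5.2],[-0.05,0,-0.3,0,5.2],[-0.05,0,-0.38,0,5.2],[-0.05,0,-0.38,0,5.2],[-0.05,0,-0.38,0,5.2]]' ; python3 -m inch '[[0,0,-0.05,0,5.2],[0,0,-0.08,0,5.2],[0,0,-0.08,0,5.2]]'
```

```text
time_s: 27.45
position: [0.6315, 0.003, 0.0116]
tcp_rot: [[-0.795, 0.607, -0.0], [0.607, 0.795, 0.0], [0.0, -0.0, -1.0]]
force: [0.1, 0.7, -6.1]
opening: 0.686
grasp_force: 30.0
time_s: 27.7
position: [0.6316, 0.003, 0.0113]
tcp_rot: [[-0.795, 0.607, 0.0], [0.607, 0.795, -0.0], [-0.0, -0.0, -1.0]]
force: [-0.2, 0.1, -1.4]
opening: 0.689
grasp_force: 30.0
```

```bash
python3 -m inch '[[0,0,-0.06,0,5.2],[0,0,-0.06,0,5.2]]' ; python3 -m inch '[[0,0,0,0,6.3],[0,0,0,0,6.6],[0,0,0,0,7],[0,0,0,0,8],[0,0,0,0,8],[0,0,0,0,8],[0,0,1,0,8],[0,0,3,0,8],[0,0,6,0,8],[0,0,9,0,8]]' && python3 -m inch '[[0,0,4,0,8],[-4,0,8,0,8],[-8,0,10,0,8],[-12,0,10,0,8],[-16,0,10,0,8],[-18,0,10,0,8],[-18,0,10,0,8],[-18,0,10,0,8]]' && python3 - <<'E'
from h import *
a=snap('scene','sc6.png')['image'];b=snap('side','si6.png')['image']
f=lambda i:cv2.resize(i,None,fx=2.5,fy=2.5,interpolation=2)
cv2.imwrite('pics/fin.png',np.vstack([f(a[160:300,100:400])[:300],f(b[110:340,170:430])[:,:750][:,:650].copy() if 0 else cv2.resize(b[110:340,150:430],(750,300))]))
E
```

```text
time_s: 27.87
position: [0.6316, 0.003, 0.0113]
tcp_rot: [[-0.795, 0.606, 0.0], [0.606, 0.795, -0.0], [-0.0, -0.0, -1.0]]
force: [-2.0, 0.0, 4.2]
opening: 0.685
grasp_force: 30.0
time_s: 28.7
position: [0.6308, 0.0031, 0.101]
tcp_rot: [[-0.795, 0.607, -0.002], [0.607, 0.795, 0.0], [0.002, -0.001, -1.0]]
force: [1.5, 1.0, 0.7]
opening: 0.92
grasp_force: 0.0
time_s: 29.37
position: [0.4499, 0.0033, 0.2013]
tcp_rot: [[-0.795, 0.607, 0.001], [0.607, 0.795, -0.0], [-0.0, 0.0, -1.0]]
force: [1.4, -0.8, -0.4]
opening: 0.92
grasp_force: 0.0
```

View pics/fin.png

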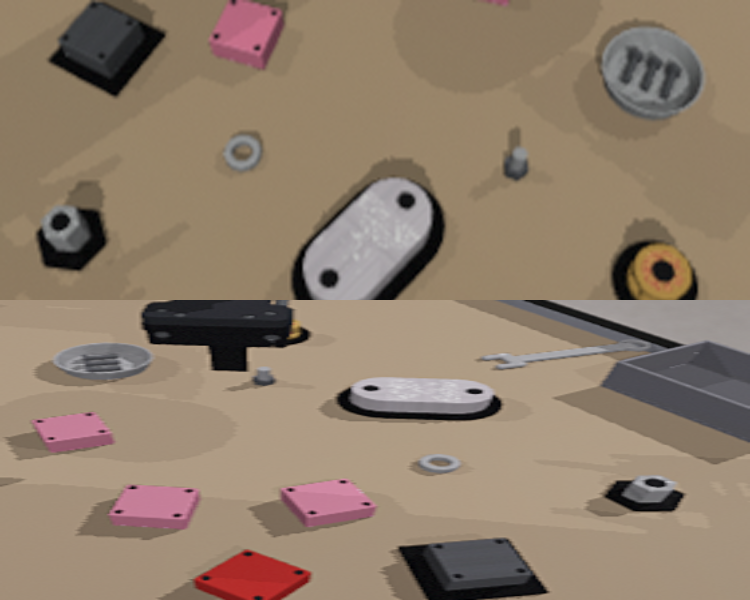

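All four parts stand on their pads. The flange's holes are at scene (262.4,240) and (231.6,271.2); one last numeric check before handing in.

```bash
python3 - <<'E'
from h import *
a=load('sc6');p=px2w(a,(262.4,240),.032);q=px2w(a,(231.6,271.2),.032);d=p-q
m=(p+q)/2;ang=np.degrees(np.arctan2(d[1],d[0]));print(m,ang)
if np.hypot(m[0]-.6327,m[1]-.0046)<.004 and abs(ang-142.5)<3: print(bot.hand_in())
E
```

```text
[0.63171263 0.00499975 0.032     ] 142.6109446466888
the job is handed in; nothing more can be done
None
```

I took the stack apart from the top down and left all four parts standing released on their pads, centred to about 1–2 mm by the cameras, with the cover and flange lined up; the job was handed in at about 29 s on the robot's clock.

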